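Pump up the vacuum holder under the urn

TASK

Secure the clay urn on its vacuum holder: with closed fingertips, push the blue plunger of that holder's hand pump all the way down and let it come all the way back up, again and again, until its orange indicator pin has popped fully out, then leave the plunger up. Do not touch the pin itself, do not press the empty holder's plunger, and leave the urn and the other things where they stand.

Things in the scene. Friction and masses are not known exactly. Their poses are not given: they have to be found in the camera images.
- holder: the vacuum holder on which the urn stands, the one to pump: navy steel base 125 mm (x) by 250 mm (y), 14 mm thick, fixed to the table. Origin: on the table, under the middle of the base (5 mm to -x of it). In its frame: round chuck (104 mm across, top 40 mm high) at x 0, y +55 mm; hand pump (42 mm barrel, blue round push cap on top) at x 0, y -75 mm; white indicator sleeve (26 mm across, top 50 mm high) with the orange pin at x +45 mm, y -75 mm
- plunger_top (a point): centre of the top face of that holder's blue plunger cap (38 mm across, 12 mm thick, flat on top), 128 mm above the table when up; moves with the plunger. The gland under it is 28 mm across
- plunger (a joint): travel of that plunger in m: 0 fully up, 0.024 fully down (straight down). A spring pushes it up with about 3 N at the top and 11 N at the bottom, where it meets a hard stop; it comes back up by itself within half a second when let go. Pushing at 0.1 m/s takes about 2 N more
- pin (a joint): how far the orange pin (12 mm across) has risen, in m: starts at 0 to 0.008, fully out at 0.034. A full stroke (all the way down, then all the way up) raises it by about 6 mm (the first one often less), on the way down; it stays where it is between strokes; strokes shorter than about 18 mm may not raise it. Once past about 0.027 it springs up to 0.034 by itself. 4 or 5 full strokes are needed, depending on its start; further strokes do no harm
- pin_top (a point): centre of the orange pin's top end, 52 mm above the table plus its travel, 45 mm to the side of the pump's axis along the holder's +x
- urn: grey clay urn with three feet and two upright loop handles, 86 mm wide, 112 mm tall, about 0.45 kg, standing loose on the chuck of the holder to pump; origin under its centre, at its feet
- idle_holder: the other, empty vacuum holder, alike in shape; its pin stays in: navy steel base 125 mm (x) by 250 mm (y), 14 mm thick, fixed to the table. Origin: on the table, under the middle of the base (5 mm to -x of it). In its frame: round chuck (104 mm across, top 40 mm high) at x 0, y +55 mm; hand pump (42 mm barrel, blue round push cap on top) at x 0, y -75 mm; white indicator sleeve (26 mm across, top 50 mm high) with the orange pin at x +45 mm, y -75 mm
- idle_plunger (a joint): travel of the empty holder's plunger in m, 0 up, 0.024 down: leave it up
- spare_urn: darker clay urn of the same shape as the urn (86 mm wide, 112 mm tall), standing on the table; origin under its centre
- bowl: white ceramic bowl, 110 mm across, 50 mm tall; origin under its centre
- cup: blue ceramic cup, 66 mm across, 70 mm tall, standing just beyond the holder with the urn; origin under its centre
- jar: amber glass jar with a white lid, 52 mm across, 70 mm tall, just beyond the empty holder; origin under its centre
- brush: brush lying on the table along its x axis; origin on the table under it
- rib: flat wooden rib, 110 x 35 x 8 mm, lying on the table; origin under its centre
There are look-alikes about, which are no part of the job. Leave any purple look-alike of the urn alone.

How it is judged:
By the outcome, as a careful person would: the job done as asked, in the order asked, and still so for the second after the job is handed in, with the robot touching nothing.
It also fails if it takes over 45 s, if anything falls off the work surface, if the arm or the gripper's body presses on something with over 40 N, if the wrist force passes 120 N, or if a joint passes its speed limit or range.

ROBOT

A 6-joint arm with a two-finger parallel gripper is mounted at the origin on the work surface. World frame = base frame: x ahead of the robot, y to its left, z up, the work surface at z = 0. Lengths are in mm, angles in rad, forces in N, time in s.
With the tool pointing down it reaches from about 375 to 975 mm from the base axis. Payload 3.8 kg.
Tool frame: the origin (TCP) lies midway between the tips of the shut fingers; the grasp point (between the pads) lies 19 mm behind it; z points along the fingers, x is the direction in which the jaws open and shut, and the axes are right-handed (so a half turn about z gives the same grasp; the last joint's range is limited). The gripper opens to 85 mm and grips with 20 to 120 N. Pads are 22 mm wide; open, the fingers measure 114 mm over their backs; the gripper's body (76 mm by 85 mm) begins 54 mm behind the grasp point. The pads swing forward as they close: fully open they stand 13 mm farther back than shut.
Start: joints at [1.105, 0.264, 1.604, -0, 1.274, -0.037], TCP at [280.648, 613.885, 231.28] pointing down, gripper open.
Joint ranges: [-2.63, 2.63], [-0.94, 2.18], [0.31, 2.57], [-1.31, 4.45], [0, 2.66], [-2.55, 2.55]. Speed limits (rad/s): [2.57, 2.57, 3.14, 3.14, 3.14, 3.14].

INTERFACE

Orientations are given as a unit quaternion [x, y, z, w].
In Python, from station import ctrl gives the robot as it stands.
- The arm moves only by the shell command python3 -m handwheel 'ROWS'. ROWS is JSON, a list of rows, each a list of 3 entries, a list of its own where there are three numbers: the turn, a rotation vector about the world's x, y, z as a fraction of full scale, then the shift along the world's x, y, z as a fraction of full scale, then the opening in per cent of the stroke, from 0 (shut) to 100 (fully open). In form: [[[wx, wy, wz], [tx, ty, tz], claw], ...]. A call has 1 to 5 rows; each row is the pose to reach, as a shift and turn from the pose commanded when the call began, turning the shorter way round; what a row does not reach only later rows make up. Full scale, the value 1, is 250 mm for a shift and pi rad for a turn. A row lasts 1/12 s, in which the tool goes at most 41.7 mm and 7.16 degrees, less where a joint would pass 70% of its speed; a pose out of reach is approached as far as the arm can. A call with a number of a shift or a turn outside -1 to 1 is refused whole. A call with a gripper value outside its range is refused whole. The fingers move at their own pace and stop on an object; the grip force is fixed at half the most. Time passes only in rows, so rows that repeat a pose let the fingers close. It gives the time, the measured TCP pose, the force and the opening at its end, in the units of the state.
- ctrl.observe(): the state, without advancing time (a new reading comes with each control period).
- ctrl.grab_frame(name): name is "scene" or "side" or "wrist"; returns a dict with "img" (420x560x3 uint8, red, green, blue), "K" (3x3 intrinsics, pixels), "world_from_camera" (4x4, takes a point from camera to world coordinates). Camera axes: x right, y down, z forward; pixel columns grow to the right and rows downward; lengths in mm; the calibration is good to about 2 mm. The wrist camera is an equidistant fisheye: a pixel r from the principal point sees the ray r / f radians off the axis. A picture is of the moment at which its call begins. There is no depth.
- ctrl.sign_off(): hands the job in, once; it reports no verdict.
The state is a dict: "time": time; "joint_pos": joint angles; "joint_vel": joint speeds; "joint_torque": joint torques, N m; "position": TCP position; "eef_rot": TCP orientation; "wrist_force": force on the tool from outside, world axes, zero at the start; "ft_torque": the same for the moment, N m; "width": finger opening in mm.
Only numpy, scipy, OpenCV 4.12 (cv2) and the standard library are available. Lean on these libraries where they do the work, as an engineer would, in place of code of your own. Each camera call takes 0.05 s, during which the arm holds its last target. There are 200 camera calls.

## Working session

There is one attempt and no reset: what is moved stays moved. The work goes in short steps, Python scripts to look and compute and a shell command to move; the robot and the scene stay as the last step left them, time stands still between calls to the robot, and variables do not carry over. Pictures are saved under pics/ and viewed, about 8 in all and at most 12, crops included, and the job is handed in when it is done.

```bash
ls; mkdir -p pics; python3 - <<'E'
from station import ctrl
import cv2,numpy as np,pickle
print(ctrl.observe())
d={}
for n in("scene","side"):
    f=ctrl.grab_frame(n);d[n]=f;cv2.imwrite(f"pics/{n}0.png",f["img"][:,:,::-1]);print(n,f["K"],f["world_from_camera"])
pickle.dump(d,open("f0.pkl","wb"))
E
```

```text
pics
{'time': 0.0, 'joint_pos': array([ 1.10510275e+00,  2.64804468e-01,  1.60537212e+00, -7.24677752e-06,
        1.27368999e+00, -3.68904779e-02]), 'joint_vel': array([3.31637672e-04, 8.88643618e-04, 5.54091935e-05, 8.99593404e-04,
       4.12119692e-04, 2.11177705e-03]), 'joint_torque': array([ 5.42497619e-04, -5.15125680e+01, -3.67309713e+01,  8.29733312e-05,
        1.29462205e-02, -2.03372372e-05]), 'position': array([280.32428134, 613.23850925, 229.92845905]), 'eef_rot': array([ 8.41361634e-01,  5.40471376e-01, -9.76845704e-04,  5.81775451e-04]), 'wrist_force': array([-0.01988774,  0.04431871,  0.31370995]), 'ft_torque': array([-0.02981934,  0.0135973 , -0.02849999]), 'width': 85.51719284154103}
scene [[435.76705865   0.         281.74652508]
 [  0.         435.76705865 209.72433901]
 [  0.           0.           1.        ]] [[-4.71093294e-01  4.47604622e-01 -7.60079740e-01  1.48816323e+03]
 [ 8.81907992e-01  2.21821092e-01 -4.15973192e-01  4.89982472e+02]
 [-1.75898056e-02 -8.66282578e-01 -4.99244522e-01  7.14244696e+02]
 [ 0.00000000e+00  0.00000000e+00  0.00000000e+00  1.00000000e+00]]
side [[488.030359     0.         287.30440422]
 [  0.         488.030359   215.18025504]
 [  0.           0.           1.        ]] [[-9.80235504e-01 -1.41991950e-01  1.37755736e-01  4.38955870e+02]
 [-1.97611545e-01  7.35779048e-01 -6.47749080e-01  7.99950918e+02]
 [-9.38262911e-03 -6.62168769e-01 -7.49295994e-01  1.01906833e+03]
 [ 0.00000000e+00  0.00000000e+00  0.00000000e+00  1.00000000e+00]]
```

View pics/scene0.png

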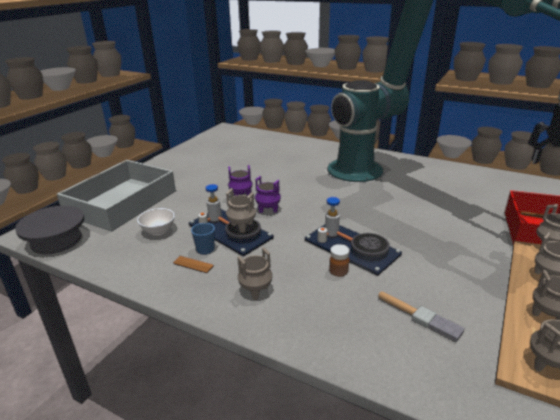

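View pics/side0.png

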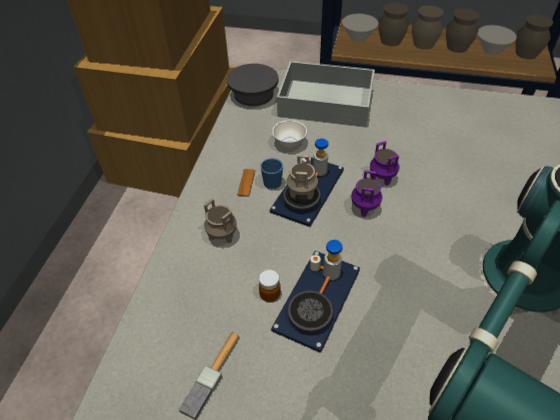

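The urn stands on the holder whose blue cap is at scene (212,189) / side (321,146). The empty holder's cap is at scene (333,204) / side (334,247). The two purple look-alikes are on the robot's side of the urn. Next I'll triangulate the caps.

```bash
cat > h.py <<'E'
import cv2,numpy as np
def blobs(img,lo,hi,amin=20):
    m=cv2.inRange(cv2.cvtColor(img,cv2.COLOR_RGB2HSV),lo,hi)
    n,l,s,c=cv2.connectedComponentsWithStats(m)
    return [(c[i].round(1),s[i].tolist()) for i in range(1,n) if s[i,4]>=amin]
def ray(f,p):
    K=f["K"];T=f["world_from_camera"]
    d=T[:3,:3]@np.array([(p[0]-K[0,2])/K[0,0],(p[1]-K[1,2])/K[1,1],1]);return T[:3,3],d/np.linalg.norm(d)
def plane(f,p,z):
    o,d=ray(f,p);return o+d*(z-o[2])/d[2]
def tri(f,p,g,q):
    A=np.zeros((3,3));b=np.zeros(3);R=[ray(f,p),ray(g,q)]
    for o,d in R:
        P=np.eye(3)-np.outer(d,d);A+=P;b+=P@o
    x=np.linalg.solve(A,b);return x,[np.linalg.norm((np.eye(3)-np.outer(d,d))@(x-o)).round(1) for o,d in R]
E
python3 - <<'E'
from h import *;import pickle
d=pickle.load(open("f0.pkl","rb"));s,t=d["scene"],d["side"]
B={}
for n in d:
    B[n]=blobs(d[n]["img"],(100,200,120),(120,255,255));print(n,B[n])
for n,wins in(("scene",[(190,175,240,205),(320,190,350,215)]),("side",[(305,130,340,160),(320,235,350,265)])):
    for c,st in B[n]:
        for k,w in enumerate(wins):
            if w[0]<c[0]<w[2] and w[1]<c[1]<w[3]: print(n,k,c,plane(d[n],c,122).round(1)); B[n,k]=c
for k in(0,1):
    print(k,tri(s,B["scene",k],t,B["side",k]))
for n in d:
    print(n,'orange',blobs(d[n]["img"],(3,150,140),(14,255,255),4))
cv2.imwrite("pics/crop0.png",np.hstack([cv2.resize(s["img"][165:265,180:280],(400,400)),cv2.resize(t["img"][125:225,260:360],(400,400))])[:,:,::-1])
E
```

```text
scene [(array([211.4, 187.4]), [207, 186, 9, 4, 29]), (array([332.6, 200.7]), [328, 199, 10, 5, 37])]
side [(array([321.1, 142.5]), [315, 139, 13, 8, 77]), (array([334. , 245.8]), [327, 240, 15, 12, 143])]
scene 0 [211.4 187.4] [ 561.9 -256.4  122. ]
scene 1 [332.6 200.7] [478.1 100.8 122. ]
side 0 [321.1 142.5] [ 564.3 -261.9  122. ]
side 1 [334.  245.8] [478.7  96.9 122. ]
0 (array([ 563.72241768, -256.18038585,  124.51183775]), [np.float64(1.8), np.float64(1.8)])
1 (array([478.66385961,  99.82533919, 123.28244968]), [np.float64(1.5), np.float64(1.5)])
scene orange [(array([193.1, 263.3]), [178, 257, 33, 14, 132])]
side orange [(array([316.4, 173.8]), [316, 173, 2, 3, 5]), (array([315. , 257.9]), [313, 257, 5, 3, 8]), (array([321.5, 266.5]), [321, 266, 2, 2, 4]), (array([324.3, 284.2]), [320, 277, 10, 16, 41])]
```

View pics/crop0.png

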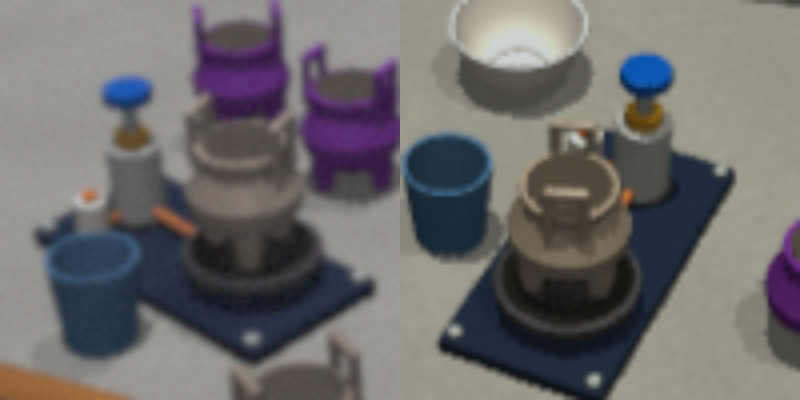

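The crop shows the cap is up, the pin is low (sleeve at scene ~(202,216)), and the urn is upright. The two views put the cap at about (564,-256). I'll travel there at z 230 with the fingers closing.

```bash
python3 -m handwheel '[[[0,0,0],[0.25,-0.77,0],0],[[0,0,0],[0.25,-0.77,0],0],[[0,0,0],[0.25,-0.77,0],0],[[0,0,0],[0.25,-0.77,0],0],[[0,0,0],[0.25,-0.77,0],0]]'
python3 -m handwheel '[[[0,0,0],[0.25,-0.77,0],0],[[0,0,0],[0.25,-0.77,0],0],[[0,0,0],[0.25,-0.77,0],0],[[0,0,0],[0.25,-0.77,0],0],[[0,0,0],[0.25,-0.77,0],0]]'
```

```text
time: 0.52
position: [343.1, 418.8, 230.5]
eef_rot: [0.841, 0.541, -0.001, 0.0]
wrist_force: [0.5, -0.4, 0.7]
width: 25.6
time: 0.93
position: [405.5, 226.3, 230.9]
eef_rot: [0.841, 0.54, -0.0, 0.0]
wrist_force: [0.6, 0.1, 0.1]
width: 0.2
```

```bash
python3 -m handwheel '[[[0,0,0],[0.21,-0.64,0],0],[[0,0,0],[0.21,-0.64,0],0],[[0,0,0],[0.21,-0.64,0],0],[[0,0,0],[0.21,-0.64,0],0],[[0,0,0],[0.21,-0.64,0],0]]'
python3 -m handwheel '[[[0,0,0],[0.21,-0.64,0],0],[[0,0,0],[0.21,-0.64,0],0],[[0,0,0],[0.21,-0.64,0],0],[[0,0,0],[0.21,-0.64,0],0],[[0,0,0],[0.21,-0.64,0],0]]'
python3 -m handwheel '[[[0,0,0],[0.21,-0.64,0],0],[[0,0,0],[0.21,-0.64,0],0],[[0,0,0],[0.21,-0.64,0],0],[[0,0,0],[0.21,-0.64,0],0],[[0,0,0],[0.21,-0.64,0],0]]'
cat > w.py <<'E'
from station import ctrl
from h import *
import sys,pickle
n=sys.argv[1];f=ctrl.grab_frame("wrist");o=ctrl.observe()
pickle.dump(f,open(f"{n}.pkl","wb"))
cv2.imwrite(f"pics/{n}.png",f["img"][:,:,::-1])
print(f["K"][0],f["world_from_camera"].round(3).tolist(),o["position"],o["wrist_force"])
def wplane(f,p,z):
    K=f["K"];T=f["world_from_camera"];v=np.array(p)-[K[0,2],K[1,2]];r=np.linalg.norm(v);th=r/K[0,0]
    d=T[:3,:3]@np.r_[v/r*np.sin(th),np.cos(th)];return T[:3,3]+d*(z-T[2,3])/d[2]
for c,s in blobs(f["img"],(100,170,90),(125,255,255),40):print("blue",c,s,wplane(f,c,128).round(1))
for c,s in blobs(f["img"],(3,150,120),(14,255,255),15):print("orange",c,s,wplane(f,c,55).round(1))
E
python3 w.py w1
```

```text
time: 1.35
position: [459.5, 62.7, 231.2]
eef_rot: [0.843, 0.538, -0.001, 0.002]
wrist_force: [0.1, -0.1, -0.2]
width: 0.1
time: 1.77
position: [512.2, -96.8, 231.1]
eef_rot: [0.843, 0.538, -0.0, 0.002]
wrist_force: [0.0, 0.1, 1.1]
width: -0.2
time: 2.18
position: [564.6, -256.6, 230.4]
eef_rot: [0.842, 0.539, -0.001, 0.001]
wrist_force: [-0.6, 0.5, -0.1]
width: 0.1
[325.1922621    0.         282.56538142] [[0.419, 0.858, 0.298, 486.424], [0.908, -0.395, -0.14, -221.15], [-0.003, 0.329, -0.944, 372.572], [0.0, 0.0, 0.0, 1.0]] [ 563.66400579 -253.7975175   230.22904059] [-0.47328232  0.01017012 -0.68412759]
blue [279.7 197.7] [264, 187, 34, 25, 431] [ 552.8 -255.1  128. ]
orange [517.5  30.9] [516, 27, 4, 8, 18] [501.   67.5  55. ]
orange [334.7 170.3] [309, 165, 45, 13, 160] [ 569.5 -202.9   55. ]
orange [292.9 228.8] [290, 227, 7, 4, 15] [ 609.6 -267.    55. ]
```

View pics/w1.png

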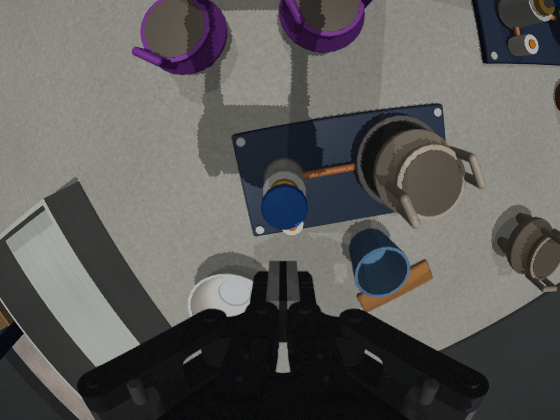

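The wrist view shows the cap at about (285,206); the mask only caught part of it. The sleeve is at (292,228), and the fingertips are at (283,265). I'll fit the cap properly.

```bash
cat > fit.py <<'E'
import pickle,sys
from h import *
from scipy.spatial.transform import Rotation
f=pickle.load(open(sys.argv[1]+".pkl","rb"));K=f["K"];T=f["world_from_camera"]
def wplane(p,z):
    v=np.array(p)-[K[0,2],K[1,2]];r=np.linalg.norm(v);th=r/K[0,0]
    d=T[:3,:3]@np.r_[v/r*np.sin(th),np.cos(th)];return T[:3,3]+d*(z-T[2,3])/d[2]
h=cv2.cvtColor(f["img"],cv2.COLOR_RGB2HSV)
m=cv2.inRange(h,(104,190,60),(125,255,255))
cs=[c for c in cv2.findContours(m,0,2)[0] if cv2.contourArea(c)>60]
for c in cs:
    P=np.array([wplane(q[0],128)[:2] for q in c],np.float32)
    print(cv2.boundingRect(c),"z128 circle",cv2.minEnclosingCircle(P), "bbox",P.min(0),P.max(0))
E
python3 fit.py w1; python3 - <<'E'
import cv2
cv2.imwrite('pics/w1c.png',cv2.resize(cv2.imread('pics/w1.png')[170:270,230:350],(720,600),interpolation=0))
E
```

```text
(261, 185, 46, 44) z128 circle ((561.5424194335938, -255.36720275878906), 18.426496505737305) bbox [ 543.39    -273.73602] [ 579.8532 -237.6893]
```

View pics/w1c.png

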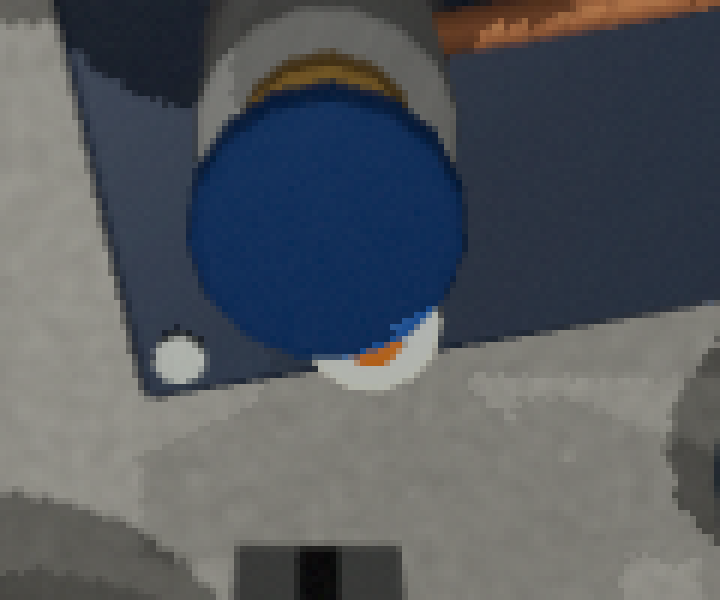

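The wrist fit gives (561.5,-255.4) with radius 18.4 against 19 expected. It agrees with the triangulation to within 2 mm, and the TCP is above it within 2 mm. I'll go down to just above the cap, then do a first careful stroke.

```bash
python3 -m handwheel '[[[0,0,0],[-0.006,0,-0.14],0],[[0,0,0],[-0.006,0,-0.28],0],[[0,0,0],[-0.006,0,-0.37],0],[[0,0,0],[-0.006,0,-0.39],0],[[0,0,0],[-0.006,0,-0.39],0]]'
python3 -m handwheel '[[[0,0,0],[0,0,-0.03],0],[[0,0,0],[0,0,-0.06],0],[[0,0,0],[0,0,-0.09],0],[[0,0,0],[0,0,-0.11],0],[[0,0,0],[0,0,-0.11],0]]'
```

```text
time: 2.65
position: [559.5, -248.5, 131.1]
eef_rot: [0.841, 0.541, -0.001, -0.003]
wrist_force: [0.1, -1.5, 0.1]
width: -0.2
time: 3.07
position: [563.6, -251.0, 109.4]
eef_rot: [0.841, 0.54, 0.002, 0.002]
wrist_force: [-2.1, 2.7, 9.9]
width: -0.3
```

```bash
python3 -m handwheel '[[[0,0,0],[0,0,-0.02],0],[[0,0,0],[0,0,-0.02],0],[[0,0,0],[0,0,-0.02],0]]'; python3 w.py w2; python3 fit.py w2
```

```text
time: 3.32
position: [563.7, -251.1, 105.5]
eef_rot: [0.841, 0.54, 0.002, 0.002]
wrist_force: [-3.5, 3.5, 10.9]
width: -0.1
[325.1922621    0.         282.56538142] [[0.415, 0.858, 0.302, 484.89], [0.91, -0.392, -0.137, -216.21], [0.0, 0.332, -0.943, 247.407], [0.0, 0.0, 0.0, 1.0]] [ 563.72622173 -251.08197111  105.55821915] [-3.66706504  3.53012287 10.57424204]
blue [266.9 263.9] [241, 247, 69, 49, 1131] [ 541.9 -249.4  128. ]
orange [367.2 206. ] [353, 201, 29, 14, 117] [ 566.1 -193.8   55. ]
orange [317.4 216.2] [306, 214, 25, 6, 40] [ 559.1 -225.8   55. ]
(240, 239, 71, 58) z128 circle ((546.5470581054688, -248.9635772705078), 15.957818984985352) bbox [ 531.6821 -264.1136] [ 553.5198  -233.39932]
```

View pics/w2.png

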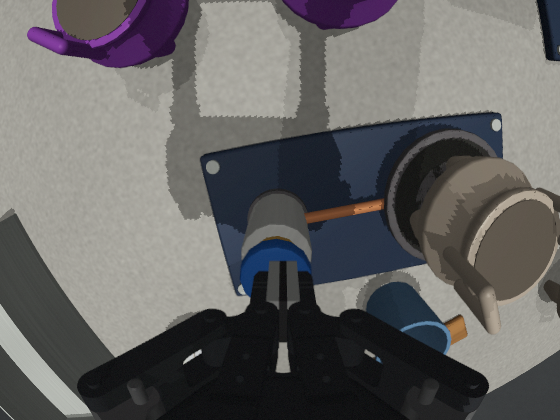

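The fingertips are on the cap, about 4 mm off centre towards +y, and the cap is nearly down. The force is 10.6 N, so it may not be at the stop yet; I'll press a little further.

```bash
python3 -m handwheel '[[[0,0,0],[0,0,-0.02],0],[[0,0,0],[0,0,-0.02],0],[[0,0,0],[0,0,-0.02],0]]'
```

```text
time: 3.62
position: [563.9, -251.2, 103.9]
eef_rot: [0.841, 0.541, 0.002, 0.002]
wrist_force: [-10.2, 6.2, 26.7]
width: 0.1
```

That is the hard stop: 27 N at z 103.9. Now up, with a small correction in y, then repeat strokes.

```bash
python3 -m handwheel '[[[0,0,0],[0,0,0.08],0],[[0,0,0],[0,0,0.17],0],[[0,0,0],[0,-0.018,0.17],0],[[0,0,0],[0,-0.018,0.17],0],[[0,0,0],[0,-0.018,0.17],0]]'
python3 -m handwheel '[[[0,0,0],[0,0,0],0],[[0,0,0],[0,0,0],0],[[0,0,0],[0,0,0],0]]'
python3 -m handwheel '[[[0,0,0],[0,0,-0.06],0],[[0,0,0],[0,0,-0.1],0],[[0,0,0],[0,0,-0.14],0],[[0,0,0],[0,0,-0.17],0],[[0,0,0],[0,0,-0.17],0]]'
python3 -m handwheel '[[[0,0,0],[0,0,0],0],[[0,0,0],[0,0,0],0]]'
```

```text
time: 4.03
position: [562.2, -255.9, 139.6]
eef_rot: [0.841, 0.54, 0.0, 0.001]
wrist_force: [-0.9, -0.1, -0.1]
width: 0.1
time: 4.28
position: [560.9, -255.2, 137.4]
eef_rot: [0.841, 0.54, -0.001, -0.001]
wrist_force: [-0.6, 0.0, -0.2]
width: -0.2
time: 4.7
position: [563.6, -256.5, 103.7]
eef_rot: [0.841, 0.541, 0.001, 0.002]
wrist_force: [-12.4, 5.9, 36.4]
width: 0.0
time: 4.87
position: [563.6, -256.5, 103.8]
eef_rot: [0.841, 0.541, 0.001, 0.002]
wrist_force: [-12.3, 5.9, 35.6]
width: -0.1
```

Stroke 2 reached the stop. Three more, slightly gentler.

```bash

python3 -m handwheel '[[[0,0,0],[0,0,0.08],0],[[0,0,0],[0,0,0.17],0],[[0,0,0],[0,0,0.17],0],[[0,0,0],[0,0,0.17],0],[[0,0,0],[0,0,0.17],0]]'
python3 -m handwheel '[[[0,0,0],[0,0,0],0],[[0,0,0],[0,0,0],0],[[0,0,0],[0,0,0],0]]'
python3 -m handwheel '[[[0,0,0],[0,0,-0.06],0],[[0,0,0],[0,0,-0.1],0],[[0,0,0],[0,0,-0.14],0],[[0,0,0],[0,0,-0.16],0],[[0,0,0],[0,0,-0.16],0]]'
python3 -m handwheel '[[[0,0,0],[0,0,0],0],[[0,0,0],[0,0,0],0]]'
python3 -m handwheel '[[[0,0,0],[0,0,0.08],0],[[0,0,0],[0,0,0.16],0],[[0,0,0],[0,0,0.16],0],[[0,0,0],[0,0,0.16],0],[[0,0,0],[0,0,0.16],0]]'
python3 -m handwheel '[[[0,0,0],[0,0,0],0],[[0,0,0],[0,0,0],0],[[0,0,0],[0,0,0],0]]'
python3 -m handwheel '[[[0,0,0],[0,0,-0.06],0],[[0,0,0],[0,0,-0.1],0],[[0,0,0],[0,0,-0.14],0],[[0,0,0],[0,0,-0.16],0],[[0,0,0],[0,0,-0.16],0]]'
python3 -m handwheel '[[[0,0,0],[0,0,0],0],[[0,0,0],[0,0,0],0]]'
python3 -m handwheel '[[[0,0,0],[0,0,0.08],0],[[0,0,0],[0,0,0.16],0],[[0,0,0],[0,0,0.16],0],[[0,0,0],[0,0,0.16],0],[[0,0,0],[0,0,0.16],0]]'
python3 -m handwheel '[[[0,0,0],[0,0,0],0],[[0,0,0],[0,0,0],0],[[0,0,0],[0,0,0],0]]'
python3 -m handwheel '[[[0,0,0],[0,0,-0.06],0],[[0,0,0],[0,0,-0.1],0],[[0,0,0],[0,0,-0.14],0],[[0,0,0],[0,0,-0.16],0],[[0,0,0],[0,0,-0.16],0]]'
python3 -m handwheel '[[[0,0,0],[0,0,0],0],[[0,0,0],[0,0,0],0]]'
python3 -m handwheel '[[[0,0,0],[0,0,0.08],0],[[0,0,0],[0,0,0.16],0],[[0,0,0],[0,0,0.26],0],[[0,0,0],[0,0,0.4],0],[[0,0,0],[0,0,0.5],0]]'
python3 -m handwheel '[[[0,0,0],[0,0,0],0],[[0,0,0],[0,0,0],0],[[0,0,0],[0,0,0],0]]'
python3 w.py w3; python3 - <<'E'
from station import ctrl
from h import *
a=[ctrl.grab_frame(n)["img"] for n in("scene","side")]
cv2.imwrite("pics/c3.png",np.hstack([cv2.resize(a[0][165:265,180:280],(400,400)),cv2.resize(a[1][125:225,260:360],(400,400))])[:,:,::-1])
E
```

```text
time: 5.28
position: [561.0, -255.3, 137.6]
eef_rot: [0.841, 0.54, -0.0, -0.001]
wrist_force: [-1.1, 0.2, 0.3]
width: 0.0
time: 5.53
position: [560.8, -255.1, 137.1]
eef_rot: [0.841, 0.54, -0.001, -0.001]
wrist_force: [-0.4, -1.3, 0.3]
width: -0.2
time: 5.95
position: [563.5, -256.5, 103.9]
eef_rot: [0.841, 0.541, 0.001, 0.002]
wrist_force: [-6.0, 3.5, 24.9]
width: -0.3
time: 6.12
position: [563.5, -256.5, 103.9]
eef_rot: [0.841, 0.541, 0.001, 0.002]
wrist_force: [-5.9, 2.9, 23.7]
width: -0.0
time: 6.53
position: [561.0, -255.3, 137.6]
eef_rot: [0.841, 0.54, -0.0, -0.001]
wrist_force: [-0.2, -0.3, 0.2]
width: -0.1
time: 6.78
position: [560.8, -255.2, 137.3]
eef_rot: [0.841, 0.54, -0.001, -0.001]
wrist_force: [0.0, 0.3, -0.4]
width: 0.3
time: 7.2
position: [563.6, -256.6, 103.9]
eef_rot: [0.841, 0.541, 0.001, 0.002]
wrist_force: [-6.8, 3.3, 24.6]
width: 0.2
time: 7.37
position: [563.5, -256.5, 103.9]
eef_rot: [0.841, 0.541, 0.001, 0.002]
wrist_force: [-6.3, 2.9, 23.6]
width: 0.0
time: 7.78
position: [561.0, -255.3, 137.6]
eef_rot: [0.841, 0.541, -0.0, -0.001]
wrist_force: [0.1, -0.9, 
[... 501 characters left out ...]
: -0.2
time: 9.28
position: [561.2, -255.4, 222.8]
eef_rot: [0.841, 0.54, -0.0, -0.001]
wrist_force: [0.5, 0.3, -1.1]
width: 0.2
[325.1922621    0.         282.56538142] [[0.415, 0.86, 0.296, 483.116], [0.91, -0.393, -0.136, -220.727], [-0.001, 0.326, -0.945, 365.251], [0.0, 0.0, 0.0, 1.0]] [ 560.64749079 -255.09727872  221.87068506] [-0.51018062  0.94243136 -1.78124676]
blue [281.3 208.2] [263, 195, 41, 32, 741] [ 555.4 -254.9  128. ]
blue [293.5 232.7] [283, 228, 19, 10, 61] [ 578.  -254.7  128. ]
orange [521.1  34.1] [520, 31, 3, 8, 18] [500.5  67.4  55. ]
orange [333.4 175.9] [308, 170, 47, 14, 187] [ 568.4 -204.8   55. ]
orange [292.4 246.1] [287, 240, 12, 11, 68] [ 620.8 -272.4   55. ]
```

View pics/c3.png

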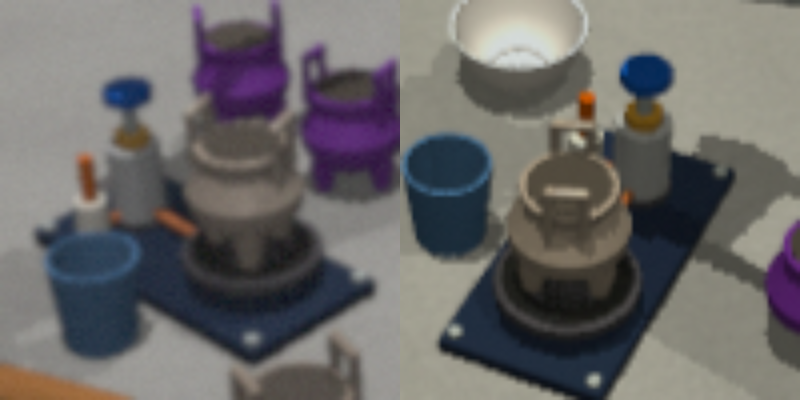

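The pin stands well out, at scene (201.5,204) and side (307,149). The cap is up, and the urn and cup look unmoved. I'll check the pin height numerically.

```bash
python3 - <<'E'
from h import *;import pickle
from station import ctrl
s,t=ctrl.grab_frame("scene"),ctrl.grab_frame("side")
print(tri(s,(201.7,204.2),t,(306.8,149.5)))
print("cap",[blobs(f["img"],(100,200,60),(120,255,255)) for f in(s,t)])
d=pickle.load(open("f0.pkl","rb"))
for n,f,(y0,y1,x0,x1) in(("scene",s,(190,240,222,260)),("side",t,(158,215,280,322))):
    print(n,"urn diff",cv2.absdiff(f["img"],d[n]["img"])[y0:y1,x0:x1].mean())
E
```

```text
(array([ 605.2743047 , -265.76665914,   84.65740955]), [np.float64(1.2), np.float64(1.2)])
cap [[(array([332.8, 200.8]), [328, 199, 10, 6, 39])], [(array([320.8, 143.3]), [315, 139, 12, 10, 90]), (array([333.9, 246.5]), [327, 240, 15, 14, 161])]]
scene urn diff 4.47859649122807
side urn diff 4.23823447507658
```

The pin top measures 84.7 mm. Fully out is 86 mm, and it cannot rest between 79 and 86 mm, so it has latched out. The tool is clear of everything, so I'm handing in.

```bash
python3 -c "from station import ctrl; print(ctrl.sign_off())"
```

```text
the job is handed in; nothing more can be done
None
```

I pumped the urn's holder with five full strokes, and its orange pin has popped out. After the last stroke I lifted the shut fingertips about 95 mm above the plunger and handed the job in at about 9.5 s.

**Strokes:** every stroke reached the hard stop, at z about 104 mm with 22–36 N on the fingertips. The plunger came fully back up each time. On the first stroke the tips were about 4 mm off the cap's centre, and I corrected that for the rest.

**Last checks:**
- **Pin:** its top measured 84.7 mm high, against 86 mm for fully out. The 1.3 mm gap is within the 2 mm calibration. The pin springs up by itself once past 79 mm.
- **Plunger:** the cap is back up in both views. In the scene camera it sits in the arm's shadow, so my colour mask missed it there and I judged that view by eye.
- **Urn, cup and bowl:** they look unmoved in the before and after crops.
- **Empty holder:** its plunger cap is in the same place in the images as at the start.
- **Other items:** I did not check the rest one by one, but the arm stayed above them throughout.

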